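Thread a rolling pin out of a dish drainer

ROBOT

A 7-joint arm with a two-finger parallel gripper is mounted at the origin on a cart in front of the work surface, level with it; the furniture and walls round the work are solid. World frame = base frame: x ahead of the robot, y to its left, z up, the work surface at z = 0. Lengths are in mm, angles in rad, forces in N, time in s.
With the tool pointing down it reaches from about 400 to 875 mm from the base axis. Payload 4.4 kg.
Tool frame: the origin (TCP) lies on the centre line of the jaws, within the pads' length; the fingertips stand 11 mm ahead of it and the grasp point (between the pads) lies 8 mm behind it (ctrl.tips_ahead is the distance from the TCP to the fingertips, in mm); z points along the fingers, y is the line along which they close (so a half turn about z gives the same grasp; the last joint's range is limited). The gripper opens to 85 mm and grips with 20 to 120 N. Pads are 22 mm wide; open, the fingers measure 114 mm over their backs; the gripper's body (76 mm by 85 mm) begins 54 mm behind the grasp point. The pads swing forward as they close: fully open they stand 13 mm farther back than shut.
Start: joints at [1.256, 0.628, 0.038, 1.517, -0.027, 0.996, -0.02], TCP at [160.084, -629.993, 242.313] pointing down, gripper open.
Joint ranges: [-3.06, 3.06], [-0.37, 2.12], [-1.25, 1.32], [0.18, 2.47], [-1.1, 4.24], [0.23, 1.98], [-2.94, 2.94]. Speed limits (rad/s): [2.57, 2.57, 3.14, 3.14, 3.14, 3.14, 3.14].

INTERFACE

Orientations are given as [roll, pitch, yaw] about the fixed x, y, z axes, in that order (R = Rz(yaw) Ry(pitch) Rx(roll)).
In Python, from cell import ctrl, eyes, job gives the robot as it stands. The module is installed in compiled form; this text tells all that it offers.
- The arm moves only by the tool carry_out, never from a script. Its argument "moves" is a list of rows, each an object of numbers: "tx", "ty", "tz": the shift along the tool's x, y, z as a fraction of full scale; "twist": the turn about the tool's z as a fraction of full scale; "fingers": the opening, from 0 (shut) to 1 (fully open). In form: [{"tx": .., "ty": .., "tz": .., "twist": .., "fingers": ..}, ...]. A call has 1 to 12 rows; each row shifts and turns the commanded pose from where the row before left it, along the tool's axes as they then stand; what a row does not reach is not made up. Full scale, the value 1, is 0.3 m for a shift and pi rad for a turn. A row lasts 1/8 s, in which the tool goes at most 62.5 mm and 10.7 degrees, less where a joint would pass 70% of its speed; a pose out of reach is approached as far as the arm can. A call with a number of a shift or a turn outside -1 to 1 is refused whole. A call with a gripper value outside its range is refused whole. The fingers move at their own pace and stop on an object; the grip force is fixed at half the most. Time passes only in rows, so rows that do not move let the fingers close. It gives the time, the measured TCP pose, the force, the opening and the grip force at its end, in the units of the state.
- ctrl.read_state(): the state, without advancing time (a new reading comes with each control period).
- eyes.get_image(name): name is "scene" or "side" or "wrist"; returns a dict with "color" (384x512x3 uint8, blue, green, red), "fovy" (degrees; the focal length in pixels is half the picture's height over the tangent of half this angle, whatever the lens; pixels are square), "cx", "cy" (the principal point, pixels), "k1" (the pictures are not rectified: a ray, as slopes to the right and down, at radius r is drawn at 1 + k1 r^2 times it, then the intrinsics apply), "world_from_camera" (4x4, takes a point from camera to world coordinates). Camera axes: x right, y up, looking along -z (the intrinsics and any distortion apply to the point x, -y, -z); pixel columns grow to the right and rows downward; lengths in mm; the calibration is good to about 2 mm. A picture is of the moment at which its call begins. There is no depth.
- job.finish_job(): hands the job in; it is judged then, once.
The state is a dict: "clock": time; "qpos": joint angles; "qd": joint speeds; "tau": joint torques, N m; "eef_pos": TCP position; "tool_rot": TCP orientation; "force": force on the tool from outside, world axes, zero at the start; "torque": the same for the moment, N m; "width": finger opening in mm; "gripper_force": force on a finger pad.
Only numpy, scipy, OpenCV 4.12 (cv2) and the standard library are available. Lean on these libraries where they do the work, as an engineer would, in place of code of your own. Each camera call takes 0.05 s, during which the arm holds its last target. There are 200 camera calls.

TASK

The wooden rolling pin lies in the bottom of the wire dish drainer, half of it under the drainer's cup shelf. Bring it out through the opening in the drainer's top, which is shorter than the pin: tilt it so that one end comes up through the opening while the other is still under the shelf, and draw it out slantwise without forcing it against the wires. Finish while still holding the pin in the gripper, level and still, about 10 cm above the top of the drainer and clear of it; leave the jar lid on the cup shelf, the mug, the apple and the lemon where they are.

Things in the scene. Friction and masses are not known exactly. Their poses are not given: they have to be found in the camera images.
- drainer: Fixed steel-wire dish drainer, basket 160 wide (its x), 380 long (its y), 93 mm high. Origin on the worktop, z up. Side walls at x = +-80, end walls at y = -185 (open half) and +195 (far half), closed by wire hoops 25 mm apart, the top one at z = 90. Over y = 0 to 195 a cup shelf (flat wire grille at z = 90) covers it; below the shelf it is empty down to the floor wires
- opening (a point): Centre of the opening in the drainer's top, at its y = -92, z = 90; clear size 179 mm along the drainer's y, 154 mm along its x. Axes as the drainer's. Below it the floor is only two lengthwise wires (5 mm thick, at x = +-12, z = 15); between them and the side walls there is just the worktop at z = 0, free for the fingers
- shelf_edge (a point): Middle of the cup shelf's edge wire (6 mm thick, along the drainer's x), at y = 0, z = 90 in the drainer's frame
- pin_center (a point): Centre of the wooden rolling pin, a round rod 300 mm long, 30 mm thick over its middle 200 mm, tapering to 22 mm at the ends, 0.13 to 0.25 kg. Its y axis runs along it, towards the far end. It lies along the drainer's y, cradled on the two floor wires, its axis 28 mm above the worktop, its centre within about 10 mm of below the shelf's edge
- pin_open_end (a point): Middle of the pin's end face that lies below the opening (150 mm from the centre, at the pin's -y)
- pin_far_end (a point): Middle of the pin's end face that lies under the cup shelf (150 mm from the centre, at the pin's +y)
- jar_lid: Flat red jar lid, 73 mm across and 15 mm high, lying loose on the cup shelf towards its far end; stays there. Origin at the middle of its underside
- mug: White mug, 98 mm high, left of the drainer; bystander. Origin at the middle of its underside
- apple: Apple, 80 mm, behind the mug; bystander. Origin at its underside
- lemon: Lemon, 78 mm, behind the drainer; bystander. Origin at its underside

How it is judged:
By the outcome, as a careful person would: the job done as asked, in the order asked, and still so for the second after the job is handed in, while the arm keeps its last pose, push and grip.
It also fails if it takes over 48 s, if anything falls off the work surface, if the arm or the gripper's body presses on something with over 40 N, if the wrist force passes 120 N, or if a joint passes its speed limit or range.

## Working session

There is one attempt and no reset: what is moved stays moved. The work goes in short steps, Python scripts to look and compute and a tool call to move; the robot and the scene stay as the last step left them, time stands still between calls to the robot, and variables do not carry over. Pictures are saved under pics/ and viewed, at most 10 in all, crops included, and the job is handed in when it is done.

Besides the shell and the picture viewer there is one more tool, called as name(argument=value, ...) on one line, values as JSON. carry_out: Moves the arm, as the interface text tells. Its arguments: {"type":"object","properties":{"moves":{"type":"array","items":{"type":"object","properties":{"tx":{"type":"number","minimum":-1,"maximum":1},"ty":{"type":"number","minimum":-1,"maximum":1},"tz":{"type":"number","minimum":-1,"maximum":1},"twist":{"type":"number","minimum":-1,"maximum":1},"fingers":{"type":"number"}}}}},"required":["moves"]}

```bash
mkdir -p pics
cat > h.py <<'E'
import numpy as np, cv2
from cell import ctrl, eyes, job
def cam(n, f=None):
    d=eyes.get_image(n)
    if f: cv2.imwrite('pics/'+f,d['color'])
    return d
def K(d):
    f=d['color'].shape[0]/2/np.tan(np.radians(d['fovy'])/2); return f
def ray(d,u,v):
    f=K(d); x,y=(u-d['cx'])/f,(v-d['cy'])/f; a,b=x,y
    for _ in range(30):
        s=1+d['k1']*(a*a+b*b); a,b=x/s,y/s
    T=np.array(d['world_from_camera']); return T[:3,3],T[:3,:3]@np.array([a,-b,-1])
def at_z(d,u,v,z):
    o,r=ray(d,u,v); return o+r*(z-o[2])/r[2]
def proj(d,p):
    T=np.array(d['world_from_camera']); c=T[:3,:3].T@(np.array(p)-T[:3,3]); a,b=c[0]/-c[2],-c[1]/-c[2]
    s=1+d['k1']*(a*a+b*b); f=K(d); return a*s*f+d['cx'],b*s*f+d['cy']
E
python3 - <<'E'
from h import *
import pickle
D={n:cam(n) for n in('scene','side','wrist')}
pickle.dump(D,open('d0.pkl','wb'))
cv2.imwrite('pics/a.png',cv2.resize(D['scene']['color'],(800,600),interpolation=cv2.INTER_CUBIC))
cv2.imwrite('pics/b.png',cv2.resize(D['side']['color'],(800,600),interpolation=cv2.INTER_CUBIC))
for n in D: print(n,D[n]['fovy'],np.round(D[n]['world_from_camera'],2).tolist())
s=ctrl.read_state(); print(s, ctrl.tips_ahead)
E
```

```text
scene 50.25348136242058 [[0.76, 0.45, -0.47, 133.1], [-0.65, 0.52, -0.55, -385.06], [0.0, 0.72, 0.69, 697.66], [0.0, 0.0, 0.0, 1.0]]
side 51.85809520655226 [[0.99, 0.09, -0.1, 435.37], [-0.14, 0.68, -0.72, -695.33], [0.01, 0.73, 0.69, 838.18], [0.0, 0.0, 0.0, 1.0]]
wrist 63.49512702649168 [[0.25, 0.93, 0.28, 231.28], [-0.97, 0.24, 0.07, -611.69], [-0.0, -0.29, 0.96, 372.95], [0.0, 0.0, 0.0, 1.0]]
{'clock': 0.15, 'qpos': array([ 1.25617449,  0.6291208 ,  0.03847984,  1.51810945, -0.02700362,
        0.99630282, -0.01998604]), 'qd': array([ 7.10445623e-04, -2.90688412e-03,  4.47926407e-05, -2.68745633e-03,
        8.00931667e-04, -1.73918707e-04,  7.93173973e-05]), 'tau': array([ 1.31307152e-03, -5.63803947e+01,  1.22793976e+00, -1.93653667e+01,
        1.12727185e-02,  7.33536668e-03,  1.25792582e-05]), 'eef_pos': array([ 159.97727786, -629.54877786,  241.61847248]), 'tool_rot': array([-3.14017111e+00,  2.06465389e-05,  2.48809058e-01]), 'force': array([-0.99160919, -0.50800055, -0.21724172]), 'torque': array([0.02198187, 0.03490267, 0.05158186]), 'gripper_force': 0.0, 'width': 85.27041588405284} 11.0
```

View pics/a.png

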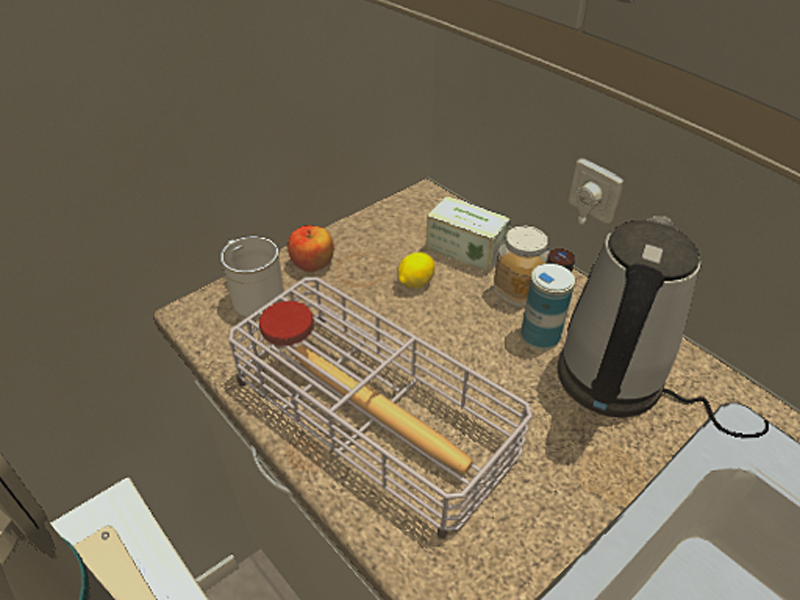

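View pics/b.png

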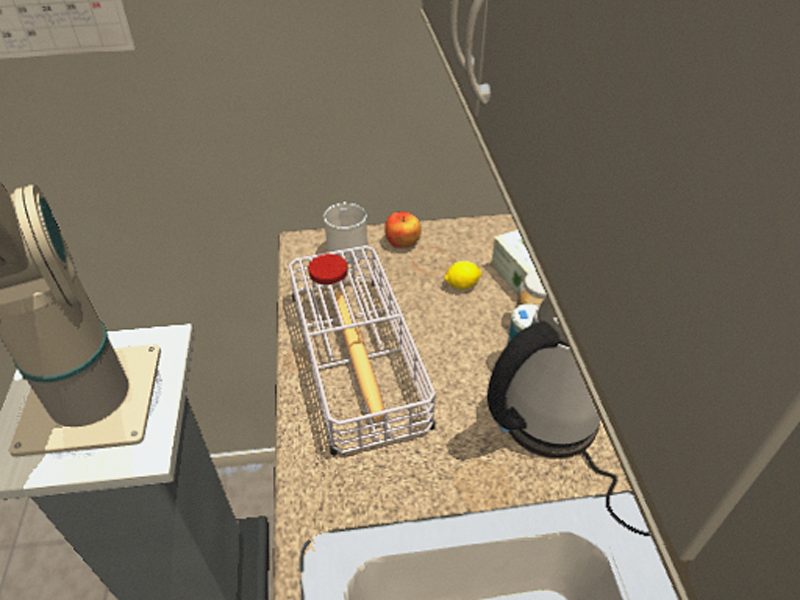

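Scene: the drainer runs from lid (287,322) to its open end (490,460); the shelf edge goes from (335,412) to (412,341) and the pin's open end is at (466,464). Side: the drainer's top spans (295,262) to (430,400), with the pin's open end at (377,413). Next I take enlarged crops.

Run:
```python
import pickle,cv2
D=pickle.load(open('d0.pkl','rb'))
# scene crop x140-350,y170-345 ; side crop x180-285,y150-295
cv2.imwrite('pics/c.png',cv2.resize(D['scene']['color'][172:347,142:347],None,fx=3.9,fy=3.4,interpolation=cv2.INTER_CUBIC))
cv2.imwrite('pics/d.png',cv2.resize(D['side']['color'][152:297,180:284],None,fx=4,fy=4,interpolation=cv2.INTER_CUBIC))
```

```text
(no output)
```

View pics/c.png

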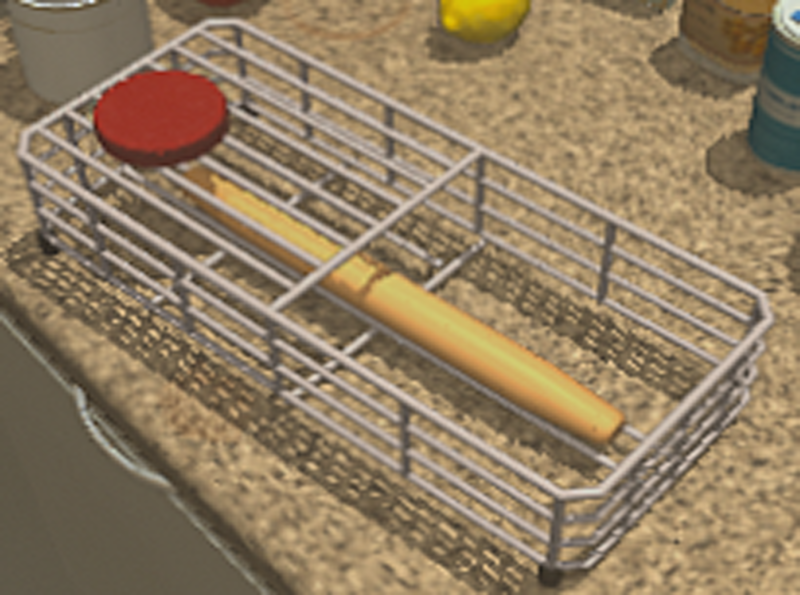

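View pics/d.png

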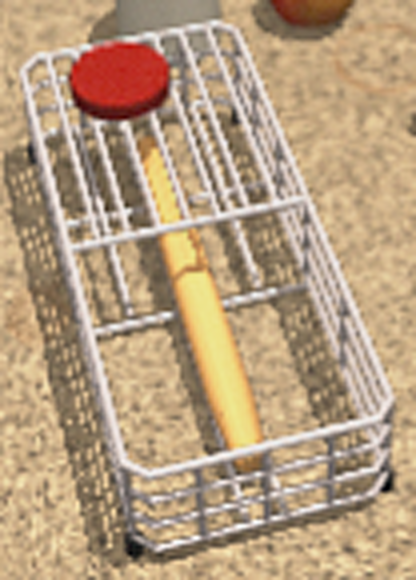

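Run:
```python
from h import *
import pickle
D=pickle.load(open('d0.pkl','rb'))
S=lambda x,y,z: at_z(D['scene'],142+x/3.9-.5,172+y/3.4-.5,z).round(1)
T=lambda x,y,z: at_z(D['side'],180+x/4-.5,152+y/4-.5,z).round(1)
for n,a in dict(edgeL=(275,306),edgeR=(480,153),L1=(560,492),E1=(603,490),E2=(770,318),R1=(765,298),Lf=(22,140),Rf=(240,25)).items(): print('S',n,S(*a,90))
for n,a in dict(edgeL=(74,247),edgeR=(306,200),L1=(120,464),E1=(155,470),E2=(365,425),R1=(392,408),Lf=(22,72),Rf=(240,28)).items(): print('T',n,T(*a,90))
print('pin S open end',S(608,430,28),'mid',S(378,268,42),'axis',S(490,352,28),'far',S(200,182,28))
print('pin T open end',T(245,462,28),'axis',T(220,380,28),T(160,180,28), 'lid',T(122,76,103))
```

```text
S edgeL [380.   17.3  90. ]
S edgeR [531.3  39.7  90. ]
S L1 [ 403.1 -154.4   90. ]
S E1 [ 417.7 -165.8   90. ]
S E2 [ 552.2 -143.3   90. ]
S R1 [ 560.9 -132.6   90. ]
S Lf [352.5 208.   90. ]
S Rf [504.6 218.5  90. ]
T edgeL [377.4  16.2  90. ]
T edgeR [531.6  38.8  90. ]
T L1 [ 398.9 -156.9   90. ]
T E1 [ 418.4 -163.6   90. ]
T E2 [ 541.5 -148.4   90. ]
T R1 [ 559.2 -138.4   90. ]
T Lf [344.3 195.5  90. ]
T Rf [506.2 225.   90. ]
pin S open end [ 475.6 -117.8   28. ] mid [457.9  36.9  42. ] axis [468.  -40.3  28. ] far [433.4 167.7  28. ]
pin T open end [ 472.5 -121.    28. ] axis [463.1 -55.2  28. ] [436.5 134.1  28. ] lid [416.4 166.2 103. ]
```

carry_out(moves=[{"tx":0.12,"ty":-0.125,"fingers":1},{"tx":0.12,"ty":-0.125,"fingers":1},{"tx":0.12,"ty":-0.125,"fingers":1},{"tx":0.12,"ty":-0.125,"fingers":1},{"tx":0.12,"ty":-0.125,"fingers":1},{"tx":0.12,"ty":-0.125,"fingers":1},{"tx":0.12,"ty":-0.125,"fingers":1},{"tx":0.12,"ty":-0.125,"fingers":1},{"tx":0.12,"ty":-0.125,"fingers":1},{"tx":0.12,"ty":-0.125,"fingers":1},{"tx":0.12,"ty":-0.125,"fingers":1},{"tx":0.12,"ty":-0.125,"fingers":1}])

```text
validation failed for argument at $.mo...
```

carry_out(moves=[{"twist":-0.0583,"fingers":1},{"twist":-0.0583,"fingers":1},{"twist":-0.0583,"fingers":1},{"twist":-0.0583,"fingers":1},{"twist":-0.0583,"fingers":1},{"twist":-0.0583,"fingers":1},{"twist":-0.0583,"fingers":1},{"twist":-0.0583,"fingers":1},{"fingers":1}])

```text
validation failed for argument at $.mo...
```

Run:
```python
from h import *
import pickle
d=cam('wrist'); pickle.dump(d,open('w1.pkl','wb'))
cv2.imwrite('pics/e.png',cv2.resize(d['color'],(800,600),interpolation=cv2.INTER_CUBIC))
s=ctrl.read_state(); print(s['clock'],s['eef_pos'],s['tool_rot'],s['qpos'])
```

```text
0.2 [ 159.99831073 -629.64711202  241.74517597] [-3.14044394e+00 -1.09050660e-05  2.48764795e-01] [ 1.25620356  0.62900893  0.03847015  1.51793952 -0.02701887  0.99631076
 -0.02000461]
```

View pics/e.png

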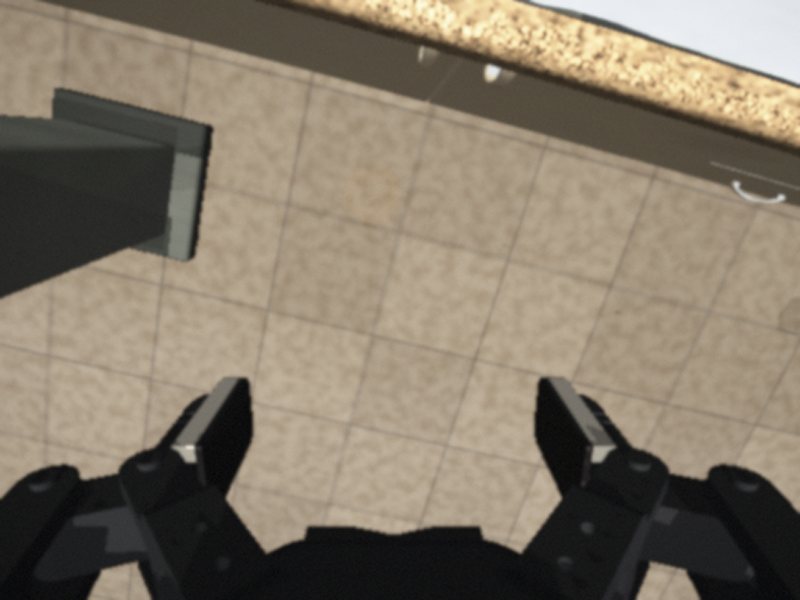

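The wrist picture shows only the floor and the counter edge, because the arm has not moved: the calls were refused. I'll fill in every field.

carry_out(moves=[{"tx":0.12,"ty":-0.125,"tz":0,"twist":0,"fingers":1},{"tx":0.12,"ty":-0.125,"tz":0,"twist":0,"fingers":1},{"tx":0.12,"ty":-0.125,"tz":0,"twist":0,"fingers":1},{"tx":0.12,"ty":-0.125,"tz":0,"twist":0,"fingers":1},{"tx":0.12,"ty":-0.125,"tz":0,"twist":0,"fingers":1},{"tx":0.12,"ty":-0.125,"tz":0,"twist":0,"fingers":1},{"tx":0.12,"ty":-0.125,"tz":0,"twist":0,"fingers":1},{"tx":0.12,"ty":-0.125,"tz":0,"twist":0,"fingers":1},{"tx":0.12,"ty":-0.125,"tz":0,"twist":0,"fingers":1},{"tx":0.12,"ty":-0.125,"tz":0,"twist":0,"fingers":1},{"tx":0.12,"ty":-0.125,"tz":0,"twist":0,"fingers":1},{"tx":0.12,"ty":-0.125,"tz":0,"twist":0,"fingers":1}])

```text
clock: 1.7
eef_pos: [468.7, -86.0, 242.4]
tool_rot: [3.141, -0.0, 0.249]
force: [0.9, -0.4, -0.0]
width: 85.4
gripper_force: 0.0
```

carry_out(moves=[{"tx":0,"ty":0,"tz":0,"twist":-0.0583,"fingers":1},{"tx":0,"ty":0,"tz":0,"twist":-0.0583,"fingers":1},{"tx":0,"ty":0,"tz":0,"twist":-0.0583,"fingers":1},{"tx":0,"ty":0,"tz":0,"twist":-0.0583,"fingers":1},{"tx":0,"ty":0,"tz":0,"twist":-0.0583,"fingers":1},{"tx":0,"ty":0,"tz":0,"twist":-0.0583,"fingers":1},{"tx":0,"ty":0,"tz":0,"twist":-0.0583,"fingers":1},{"tx":0,"ty":0,"tz":0,"twist":-0.0583,"fingers":1},{"tx":0,"ty":0,"tz":0,"twist":0,"fingers":1}])

```text
clock: 2.82
eef_pos: [467.9, -87.6, 242.3]
tool_rot: [-3.142, -0.0, 1.712]
force: [0.3, -0.0, -0.4]
width: 85.3
gripper_force: 0.0
```

Run:
```python
from h import *
import pickle
d=cam('wrist'); pickle.dump(d,open('w1.pkl','wb'))
cv2.imwrite('pics/f.png',cv2.resize(d['color'],(800,600),interpolation=cv2.INTER_CUBIC))
s=ctrl.read_state(); print(s['clock'],s['eef_pos'],s['tool_rot'],s['qpos'])
for p in [(474,-119.5,28),(455.5,28,90)]: print(np.array(proj(d,p))*1.5625)
```

```text
2.875 [467.88759692 -87.65237585 242.25224275] [-3.14151416e+00 -2.28025570e-04  1.71020850e+00] [ 0.43689072  0.40746704 -0.4262851   1.97861243  0.2297172   0.80195317
  0.02006653]
[396.28509277 293.59202913]
[402.21630829  63.60365344]
```

View pics/f.png

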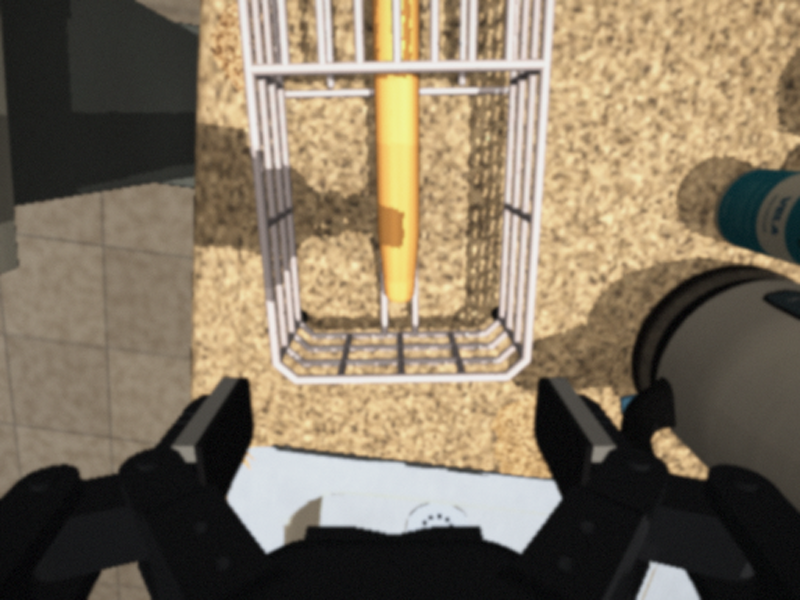

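The wrist view shows the pin's open end at about (399,298), the shelf edge along row 68 and the rim end along row 378, with the walls parallel to the image columns.

Run:
```python
from h import *
import pickle
d=pickle.load(open('w1.pkl','rb')); k=1.5625
f=lambda x,y,z: at_z(d,x/k,y/k,z).round(1)
e=f(399,296,28); a=f(398,110,28)
print('end',e,'axis',a, 'edge',f(250,70,90),f(550,65,90),'rim',f(290,380,90),f(515,377,90))
yd=(a-e)/np.linalg.norm(a-e); print(yd, np.degrees(np.arctan2(-yd[0],yd[1])))
g=e+35*yd
s=ctrl.read_state(); y=s['tool_rot'][2]; dl=g-s['eef_pos']
print('grasp',g,'tx',dl[:2]@[np.cos(y),np.sin(y)],'ty',dl[:2]@[np.sin(y),-np.cos(y)],'yaw',np.degrees(y))
```

```text
end [ 476.3 -121.1   28. ] axis [456.7   8.3  28. ] edge [374.5  13.5  90. ] [534.6  38.9  90. ] rim [ 410.9 -168.4   90. ] [ 555.1 -145.8   90. ]
[-0.14976011  0.98872236  0.        ] 8.613024871153133
grasp [471.05839613 -86.49471733  28.        ] tx 0.7058092824520745 ty 3.300905053943965 yaw 97.98772889278025
```

carry_out(moves=[{"tx":0.086,"ty":0.011,"tz":0,"twist":-0.0045,"fingers":1},{"tx":0,"ty":0,"tz":0.15,"twist":0,"fingers":1},{"tx":0,"ty":0,"tz":0.15,"twist":0,"fingers":1},{"tx":0,"ty":0,"tz":0.15,"twist":0,"fingers":1},{"tx":0,"ty":0,"tz":0.11,"twist":0,"fingers":1},{"tx":0,"ty":0,"tz":0.07,"twist":0,"fingers":1},{"tx":0,"ty":0,"tz":0.05,"twist":0,"fingers":1},{"tx":0,"ty":0,"tz":0.045,"twist":0,"fingers":1},{"tx":0,"ty":0,"tz":0,"twist":0,"fingers":1},{"tx":0,"ty":0,"tz":0,"twist":0,"fingers":1}])

```text
clock: 4.12
eef_pos: [468.0, -61.5, 25.3]
tool_rot: [3.141, 0.0, 1.728]
force: [-0.0, -0.7, -1.2]
width: 85.6
gripper_force: 0.0
```

Run:
```python
from h import *
s=ctrl.read_state(); print(s['clock'],s['eef_pos'],s['tool_rot'],s['force'],s['width'])
d=cam('wrist')
cv2.imwrite('pics/g.png',cv2.resize(d['color'],(640,480),interpolation=cv2.INTER_CUBIC))
```

```text
4.125 [467.9673573  -61.54138451  25.29027592] [3.14066315e+00 2.12729275e-04 1.72771128e+00] [-0.03983163 -0.65308023 -1.21905278] 85.62753117169862
```

View pics/g.png

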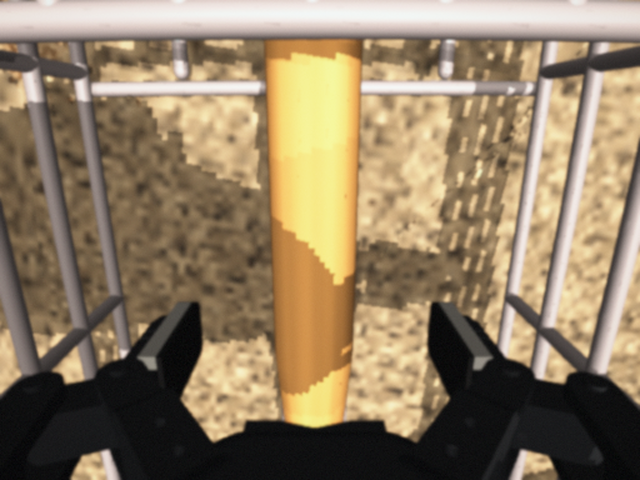

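The pin (columns 273–357 of the 640-wide picture) is centred between the fingers (200 and 430). I close on it.

carry_out(moves=[{"tx":0,"ty":0,"tz":0,"twist":0,"fingers":0},{"tx":0,"ty":0,"tz":0,"twist":0,"fingers":0},{"tx":0,"ty":0,"tz":0,"twist":0,"fingers":0},{"tx":0,"ty":0,"tz":0,"twist":0,"fingers":0},{"tx":0,"ty":0,"tz":0,"twist":0,"fingers":0},{"tx":0,"ty":0,"tz":0,"twist":0,"fingers":0},{"tx":0,"ty":0,"tz":0,"twist":0,"fingers":0},{"tx":0,"ty":0,"tz":0,"twist":0,"fingers":0}])

```text
clock: 5.18
eef_pos: [467.6, -61.5, 25.2]
tool_rot: [3.141, 0.0, 1.728]
force: [-0.4, 0.0, 5.1]
width: 28.1
gripper_force: 58.8
```

carry_out(moves=[{"tx":0,"ty":0,"tz":-0.03,"twist":0,"fingers":0},{"tx":0,"ty":0,"tz":-0.03,"twist":0,"fingers":0},{"tx":0,"ty":0,"tz":-0.03,"twist":0,"fingers":0},{"tx":0,"ty":0,"tz":0,"twist":0,"fingers":0},{"tx":0,"ty":0,"tz":0,"twist":0,"fingers":0}])

```text
clock: 5.8
eef_pos: [467.5, -61.6, 51.9]
tool_rot: [3.142, 0.0, 1.728]
force: [0.0, -0.7, -2.3]
width: 28.2
gripper_force: 59.2
```

Run:
```python
from h import *
s=ctrl.read_state(); print(s['clock'],s['eef_pos'],s['force'],s['torque'],s['width'])
a=cam('scene'); b=cam('side')
A=cv2.resize(a['color'][172:347,142:347],(480,410),interpolation=cv2.INTER_CUBIC);B=cv2.resize(b['color'][152:297,180:284],(294,410),interpolation=cv2.INTER_CUBIC)
cv2.imwrite('pics/i.png',np.hstack([A,B]))
```

```text
5.8 [467.54609143 -61.58749176  51.8555621 ] [ 0.01742172 -0.69270519 -2.28371197] [-0.19646048 -0.02932777 -0.05267924] 28.186998024255068
```

View pics/i.png

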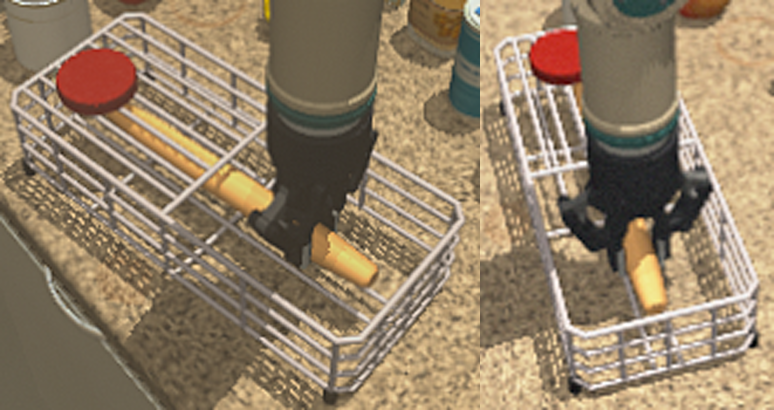

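carry_out(moves=[{"tx":0,"ty":0,"tz":-0.03,"twist":0,"fingers":0},{"tx":0,"ty":0,"tz":-0.02,"twist":0,"fingers":0},{"tx":0,"ty":0,"tz":-0.01,"twist":0,"fingers":0},{"tx":0,"ty":0,"tz":-0.01,"twist":0,"fingers":0},{"tx":0,"ty":0,"tz":0,"twist":0,"fingers":0}])

```text
clock: 6.52
eef_pos: [467.7, -61.7, 72.9]
tool_rot: [3.141, 0.0, 1.728]
force: [0.4, 0.2, -5.1]
width: 28.1
gripper_force: 59.4
```

Run:
```python
from h import *
s=ctrl.read_state(); print(s['eef_pos'],s['force'],s['torque'])
```

```text
[467.68386146 -61.69130737  72.91410357] [ 0.43631106  0.17145581 -5.11264695] [-0.5012941  -0.19574311 -0.08939386]
```

carry_out(moves=[{"tx":0,"ty":0,"tz":-0.01,"twist":0,"fingers":0},{"tx":0,"ty":0,"tz":-0.01,"twist":0,"fingers":0},{"tx":0,"ty":0,"tz":0,"twist":0,"fingers":0}])

```text
clock: 6.9
eef_pos: [467.4, -61.6, 79.0]
tool_rot: [-3.141, 0.0, 1.728]
force: [0.6, -0.8, -4.4]
width: 28.2
gripper_force: 59.5
```

Run:
```python
from h import *
s=ctrl.read_state(); print(s['eef_pos'],s['force'],s['torque'])
```

```text
[467.35777903 -61.64401469  78.96801228] [ 0.57897163 -0.82423885 -4.40692295] [-0.61867259 -0.09110913  0.08250078]
```

carry_out(moves=[{"tx":0,"ty":0,"tz":-0.01,"twist":0,"fingers":0},{"tx":0,"ty":0,"tz":-0.01,"twist":0,"fingers":0},{"tx":0,"ty":0,"tz":-0.01,"twist":0,"fingers":0},{"tx":0,"ty":0,"tz":-0.01,"twist":0,"fingers":0},{"tx":0,"ty":0,"tz":-0.01,"twist":0,"fingers":0},{"tx":0,"ty":0,"tz":0,"twist":0,"fingers":0}])

```text
clock: 7.65
eef_pos: [467.5, -61.4, 94.0]
tool_rot: [3.142, 0.0, 1.728]
force: [-0.1, -0.5, -5.0]
width: 27.9
gripper_force: 59.5
```

Run:
```python
from h import *
s=ctrl.read_state(); print(s['eef_pos'],s['force'],s['torque'])
a=cam('scene'); b=cam('side')
A=cv2.resize(a['color'][172:347,142:347],(480,410),interpolation=cv2.INTER_CUBIC);B=cv2.resize(b['color'][152:297,180:284],(294,410),interpolation=cv2.INTER_CUBIC)
cv2.imwrite('pics/j.png',np.hstack([A,B]))
```

```text
[467.50085804 -61.44951999  94.00136139] [-0.09090855 -0.46193532 -5.0313484 ] [-0.44361877 -0.06909191  0.00485042]
```

View pics/j.png

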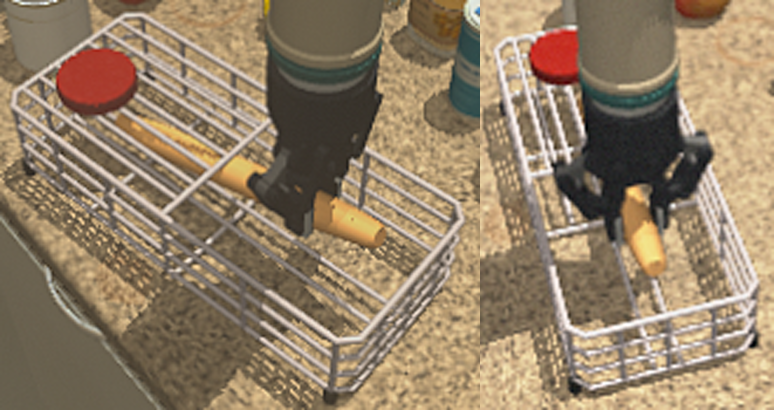

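The open end is at (372,235) in the left half and the pin is visibly tilted under the shelf edge. I work out the tilt.

Run:
```python
from h import *
import pickle
D=pickle.load(open('d0.pkl','rb')); d=D['scene']
yd=np.array([-.1497,.9887,0]); n=np.array([.9887,.1497,0]); g=np.array([467.5,-61.4,96.8])
for nm,p in dict(open=(374,236),far=(121,118)).items():
    o,r=ray(d,142+p[0]*205/480-.5,172+p[1]*175/410-.5); P=o+r*((g-o)@n)/(r@n); q=P-g
    print(nm,P.round(1),'along',q@yd,'dz',q[2],np.degrees(np.arctan2(q[2],q@yd)))
```

```text
open [ 476.  -117.6  110.3] along -56.866947488065115 dz 13.540973550563493 166.60633504044762
far [433.4 163.7  41.6] along 227.61438349163714 dz -55.20994961672072 -13.634294796373702
```

carry_out(moves=[{"tx":0,"ty":0,"tz":0.01,"twist":0,"fingers":0},{"tx":-0.03,"ty":0,"tz":-0.007,"twist":0,"fingers":0},{"tx":-0.05,"ty":0,"tz":-0.012,"twist":0,"fingers":0},{"tx":-0.05,"ty":0,"tz":-0.012,"twist":0,"fingers":0},{"tx":-0.05,"ty":0,"tz":-0.012,"twist":0,"fingers":0},{"tx":0,"ty":0,"tz":0,"twist":0,"fingers":0}])

```text
clock: 8.5
eef_pos: [476.4, -116.6, 104.0]
tool_rot: [3.141, 0.001, 1.725]
force: [-0.2, 0.7, -3.1]
width: 28.2
gripper_force: 59.7
```

Run:
```python
from h import *
s=ctrl.read_state(); print(s['eef_pos'],s['force'],s['torque'],s['tool_rot'])
```

```text
[ 476.40999569 -116.57371428  103.9800479 ] [-0.23251005  0.73000572 -3.08068461] [-0.16810432 -0.02969586  0.01223198] [3.14073301e+00 8.46810505e-04 1.72512556e+00]
```

carry_out(moves=[{"tx":-0.04,"ty":0,"tz":-0.01,"twist":0,"fingers":0},{"tx":-0.05,"ty":0,"tz":-0.0125,"twist":0,"fingers":0},{"tx":-0.05,"ty":0,"tz":-0.0125,"twist":0,"fingers":0},{"tx":-0.05,"ty":0,"tz":-0.0125,"twist":0,"fingers":0},{"tx":-0.05,"ty":0,"tz":-0.0125,"twist":0,"fingers":0},{"tx":-0.05,"ty":0,"tz":-0.0125,"twist":0,"fingers":0},{"tx":-0.05,"ty":0,"tz":-0.0125,"twist":0,"fingers":0},{"tx":-0.04,"ty":0,"tz":-0.01,"twist":0,"fingers":0},{"tx":0,"ty":0,"tz":0,"twist":0,"fingers":0}])

```text
clock: 9.62
eef_pos: [494.0, -228.7, 132.3]
tool_rot: [3.141, 0.001, 1.726]
force: [-0.2, 0.2, -2.7]
width: 27.8
gripper_force: 59.7
```

Run:
```python
from h import *
s=ctrl.read_state(); print(s['eef_pos'],s['force'],s['torque'],s['tool_rot'])
a=cam('scene'); b=cam('side')
A=cv2.resize(a['color'][140:364,142:404],(480,410),interpolation=cv2.INTER_CUBIC);B=cv2.resize(b['color'][122:340,160:316],(294,410),interpolation=cv2.INTER_CUBIC)
cv2.imwrite('pics/k.png',np.hstack([A,B]))
```

```text
[ 494.02802501 -228.68247225  132.3473219 ] [-0.24724551  0.152512   -2.70260854] [-0.16102955 -0.01549726  0.01090646] [3.14111962e+00 5.68109391e-04 1.72628134e+00]
```

View pics/k.png

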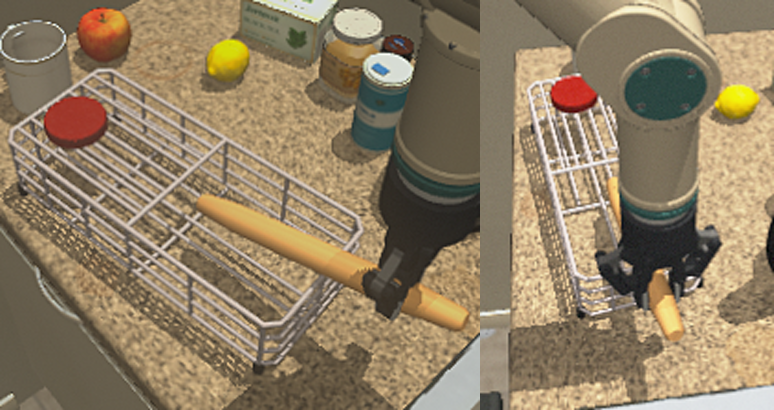

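Scene half: the pin's far end is at (205,203), clear of the shelf edge, and the gripper is outside the end wall. The jar lid at (76,120) hasn't moved. Next I raise the pin and work out the free worktop where it can be levelled.

carry_out(moves=[{"tx":0,"ty":0,"tz":-0.08,"twist":0,"fingers":0},{"tx":0,"ty":0,"tz":-0.1,"twist":0,"fingers":0},{"tx":0,"ty":0,"tz":-0.1,"twist":0,"fingers":0},{"tx":0,"ty":0,"tz":-0.06,"twist":0,"fingers":0},{"tx":0,"ty":0,"tz":0,"twist":0,"fingers":0}])

```text
clock: 10.35
eef_pos: [494.7, -226.7, 235.3]
tool_rot: [3.139, 0.001, 1.729]
force: [-1.3, -0.2, -2.4]
width: 28.1
gripper_force: 59.8
```

Run:
```python
from h import *
import pickle
D=pickle.load(open('d0.pkl','rb')); w=pickle.load(open('w1.pkl','rb')); k=1.5625
f=lambda d,x,y,z: at_z(d,x/k,y/k,z).round(0)
print('kettle base scene',[f(D['scene'],*p,0) for p in [(558,380),(605,418),(663,400)]])
print('kettle side',[f(D['side'],*p,0) for p in [(500,428),(555,455),(600,440)]])
print('handle side z150',f(D['side'],490,390,150),f(D['side'],490,390,100), f(D['side'],545,328,220))
print('wrist base',f(w,635,350,0),'handle',f(w,622,410,0),f(w,640,400,60))
print('sink wrist',f(w,250,450,0),f(w,560,480,0),'side',f(D['side'],310,540,0),f(D['side'],630,492,0))
s=ctrl.read_state(); print(s['eef_pos'],s['force'],s['torque'])
```

```text
kettle base scene [array([692., -95.,   0.]), array([ 687., -182.,    0.]), array([ 776., -220.,    0.])]
kettle side [array([ 670., -149.,    0.]), array([ 743., -210.,    0.]), array([ 823., -193.,    0.])]
handle side z150 [ 629. -183.  150.] [ 643. -146.  100.] [ 710. -141.  220.]
wrist base [ 682. -149.    0.] handle [ 687. -206.    0.] [ 661. -166.   60.]
sink wrist [ 366. -292.    0.] [ 651. -285.   -0.] side [ 360. -295.    0.] [ 835. -287.    0.]
[ 494.66818887 -226.70309104  235.26236029] [-1.26901414 -0.19561098 -2.42843821] [-0.17220294 -0.00161644  0.0459188 ]
```

carry_out(moves=[{"tx":0.06,"ty":0,"tz":0,"twist":0,"fingers":0},{"tx":0.063,"ty":0,"tz":0.05,"twist":0,"fingers":0},{"tx":0,"ty":0,"tz":0.08,"twist":0,"fingers":0},{"tx":0,"ty":0,"tz":0.07,"twist":0,"fingers":0},{"tx":0,"ty":0,"tz":0.03,"twist":0,"fingers":0},{"tx":0,"ty":0,"tz":0.02,"twist":0,"fingers":0},{"tx":0,"ty":0,"tz":0,"twist":0,"fingers":0}])

```text
clock: 11.22
eef_pos: [488.1, -190.6, 159.1]
tool_rot: [-3.141, -0.0, 1.728]
force: [-0.6, 0.4, -2.2]
width: 28.3
gripper_force: 59.7
```

```bash
cat > st.py <<'E'
from h import *
s=ctrl.read_state(); print(s['clock'],s['eef_pos'].round(1),s['force'].round(2),s['torque'].round(3))
E
python3 st.py
```

```text
11.225 [ 488.1 -190.6  159.1] [-0.56  0.44 -2.23] [-0.195 -0.066  0.01 ]
```

carry_out(moves=[{"tx":0,"ty":0,"tz":0.015,"twist":0,"fingers":0},{"tx":0,"ty":0,"tz":0.015,"twist":0,"fingers":0},{"tx":0,"ty":0,"tz":0.015,"twist":0,"fingers":0},{"tx":0,"ty":0,"tz":0,"twist":0,"fingers":0}])

```text
clock: 11.72
eef_pos: [488.4, -190.9, 145.7]
tool_rot: [3.141, -0.0, 1.727]
force: [0.5, -0.5, 0.6]
width: 28.4
gripper_force: 59.8
```

```bash
python3 st.py
```

```text
11.725 [ 488.4 -190.9  145.7] [ 0.5  -0.5   0.62] [ 0.3   -0.138 -0.105]
```

carry_out(moves=[{"tx":0,"ty":0,"tz":0.015,"twist":0,"fingers":0},{"tx":0,"ty":0,"tz":0.015,"twist":0,"fingers":0},{"tx":0,"ty":0,"tz":0.015,"twist":0,"fingers":0},{"tx":0,"ty":0,"tz":0.015,"twist":0,"fingers":0},{"tx":0,"ty":0,"tz":0.015,"twist":0,"fingers":0},{"tx":0,"ty":0,"tz":0,"twist":0,"fingers":0}])

```text
clock: 12.48
eef_pos: [488.1, -190.7, 122.8]
tool_rot: [-3.141, -0.001, 1.728]
force: [1.3, -0.4, -0.4]
width: 28.1
gripper_force: 59.7
```

```bash
python3 st.py
```

```text
12.475 [ 488.1 -190.7  122.8] [ 1.34 -0.44 -0.45] [ 0.342 -0.196 -0.241]
```

carry_out(moves=[{"tx":0,"ty":0,"tz":0.015,"twist":0,"fingers":0},{"tx":0,"ty":0,"tz":0.015,"twist":0,"fingers":0},{"tx":0,"ty":0,"tz":0.015,"twist":0,"fingers":0},{"tx":0,"ty":0,"tz":0.01,"twist":0,"fingers":0},{"tx":0,"ty":0,"tz":0,"twist":0,"fingers":0}])

```text
clock: 13.1
eef_pos: [488.1, -190.9, 106.7]
tool_rot: [-3.141, 0.0, 1.728]
force: [0.5, -1.2, 2.3]
width: 27.7
gripper_force: 60.0
```

```bash
python3 st.py
```

```text
13.1 [ 488.1 -190.9  106.7] [ 0.45 -1.24  2.32] [ 0.191  0.024 -0.013]
```

carry_out(moves=[{"tx":0,"ty":0,"tz":-0.02,"twist":0,"fingers":0},{"tx":0,"ty":0,"tz":-0.04,"twist":0,"fingers":0},{"tx":0,"ty":0,"tz":-0.06,"twist":0,"fingers":0},{"tx":0,"ty":0,"tz":-0.06,"twist":0,"fingers":0},{"tx":0,"ty":0,"tz":-0.06,"twist":0,"fingers":0},{"tx":0.03,"ty":0,"tz":-0.05,"twist":0,"fingers":0},{"tx":0.05,"ty":0,"tz":-0.03,"twist":0,"fingers":0},{"tx":0.03,"ty":0,"tz":0,"twist":0,"fingers":0},{"tx":0.02,"ty":0,"tz":0,"twist":0,"fingers":0},{"tx":0,"ty":0,"tz":0,"twist":0,"fingers":0},{"tx":0,"ty":0,"tz":0,"twist":0,"fingers":0}])

```text
clock: 14.48
eef_pos: [481.9, -152.7, 202.3]
tool_rot: [-3.141, -0.0, 1.728]
force: [-0.5, 0.7, -2.5]
width: 27.6
gripper_force: 59.3
```

```bash
python3 st.py
python3 - <<'E'
from h import *
d=cam('scene'); s=ctrl.read_state(); g=s['eef_pos']+[0,0,2.8]; n=np.array([.9887,.1497,0]); yd=np.array([-.1497,.9887,0])
hsv=cv2.cvtColor(d['color'],cv2.COLOR_BGR2HSV)
m=cv2.inRange(hsv,(11,125,110),(22,255,255))
c,l,st,ce=cv2.connectedComponentsWithStats(m)
ids=[i for i in range(1,c) if st[i,4]>40]
for i in ids: print(st[i],ce[i].round(1))
# expected projections for level pin, and tilt +-5
for t in (-5,0,5):
    v=yd*np.cos(np.radians(t))+np.array([0,0,np.sin(np.radians(t))])
    print(t,[np.round(proj(d,g+v*a),1) for a in (-58,-30,60,120,180,240)])
np.save('m.npy',l)
for x in range(150,330,12):
    yy=np.where(np.isin(l[:,x],ids))[0]
    if len(yy): print(x,yy.min(),yy.max(),len(yy),end=' | ')
E
```

```text
14.475 [ 481.9 -152.7  202.3] [-0.51  0.67 -2.53] [-0.176 -0.058 -0.02 ]
[190 145  24  20 243] [203.7 154.3]
[ 213  185   93   61 1064] [259.1 214.6]
[326 241  37  31 503] [342.2 257.2]
-5 [array([357.7, 265. ]), array([341.7, 256.6]), array([294.1, 231.5]), array([265.6, 216.5]), array([239.5, 202.7]), array([215.6, 190.1])]
0 [array([357.2, 267.1]), array([341.5, 257.7]), array([294.2, 229.3]), array([265.5, 212.1]), array([239. , 196.1]), array([214.6, 181.4])]
5 [array([356.5, 269. ]), array([341.1, 258.7]), array([294.6, 227.2]), array([265.9, 207.8]), array([239.1, 189.7]), array([214.2, 172.8])]
198 150 159 10 | 210 149 162 14 | 222 186 199 13 | 234 191 207 12 | 246 204 213 10 | 258 211 220 10 | 270 217 227 11 | 282 224 234 11 | 294 222 240 19 |
```

Run:
```python
from h import *
s=ctrl.read_state(); g=s['eef_pos']+[0,0,2.8]; n=np.array([.9887,.1497,0]); yd=np.array([-.1497,.9887,0])
for cn in ('scene','side'):
    d=cam(cn); hsv=cv2.cvtColor(d['color'],cv2.COLOR_BGR2HSV)
    L=cv2.inRange(hsv,(10,95,90),(26,255,255))
    for a in (-50,-35,60,80,100,130,160,190,215,230):
        best=None;p=np.array(proj(d,g+yd*a)); q=np.array(proj(d,g+yd*(a+1))); t=(q-p)/np.linalg.norm(q-p); nn=np.array([-t[1],t[0]])
        k=np.arange(-25,26,.5); xy=p+k[:,None]*nn
        v=L[np.clip(xy[:,1].round().astype(int),0,383),np.clip(xy[:,0].round().astype(int),0,511)]>0
        # longest run
        r=np.flatnonzero(np.diff(np.r_[0,v.astype(int),0])); 
        if len(r):
            i=np.argmax(r[1::2]-r[::2]); lo,hi=k[r[2*i]],k[r[2*i+1]-1]
            c=p+nn*(lo+hi)/2; o,ra=ray(d,*c); P=o+ra*((g-o)@n)/(ra@n)
            print(cn,a,'w',hi-lo,'off',(lo+hi)/2,'along',round((P-g)@yd,1),'dz',round(P[2]-g[2],1))
```

```text
scene -50 w 16.0 off 1.0 along -50.4 dz 2.5
scene -35 w 10.0 off -2.0 along -34.1 dz -5.0
scene 60 w 18.0 off -1.5 along 61.2 dz -4.0
scene 80 w 17.5 off -2.25 along 82.0 dz -6.1
scene 100 w 19.0 off -1.5 along 101.4 dz -4.1
scene 130 w 18.0 off -3.5 along 133.8 dz -9.8
scene 160 w 17.0 off -4.5 along 165.6 dz -12.9
scene 190 w 19.0 off 15.0 along 170.8 dz 41.1
scene 215 w 16.5 off -6.75 along 225.1 dz -20.3
scene 230 w 24.0 off 13.5 along 210.2 dz 38.1
side -50 w 5.5 off -2.75 along -28.6 dz -29.3
side -35 w 6.0 off 4.0 along -64.3 dz 38.9
side 130 w 1.0 off -7.5 along 232.2 dz -102.1
side 160 w 3.0 off -6.5 along 253.1 dz -89.0
side 190 w 5.0 off -4.5 along 256.1 dz -60.6
side 215 w 3.5 off -3.75 along 272.2 dz -50.7
```

carry_out(moves=[{"tx":-0.03,"ty":0,"tz":0,"twist":0,"fingers":0},{"tx":-0.07,"ty":0,"tz":0,"twist":0,"fingers":0},{"tx":-0.08,"ty":0,"tz":0,"twist":0,"fingers":0},{"tx":-0.09,"ty":0,"tz":0,"twist":0,"fingers":0},{"tx":-0.1,"ty":0,"tz":0,"twist":0,"fingers":0},{"tx":-0.1,"ty":0,"tz":0,"twist":0,"fingers":0},{"tx":-0.1,"ty":0,"tz":0,"twist":0,"fingers":0},{"tx":-0.1,"ty":0,"tz":0,"twist":0,"fingers":0},{"tx":-0.06,"ty":0,"tz":0,"twist":0,"fingers":0},{"tx":-0.03,"ty":0,"tz":0,"twist":0,"fingers":0},{"tx":0,"ty":0,"tz":0,"twist":0,"fingers":0}])

```text
clock: 16.0
eef_pos: [517.6, -377.4, 202.5]
tool_rot: [-3.141, -0.001, 1.728]
force: [0.2, 0.2, -2.9]
width: 28.4
gripper_force: 59.3
```

carry_out(moves=[{"tx":0,"ty":0,"tz":0.04,"twist":0,"fingers":0},{"tx":0,"ty":0,"tz":0.06,"twist":0,"fingers":0},{"tx":0,"ty":0,"tz":0.06,"twist":0,"fingers":0},{"tx":0,"ty":0,"tz":0.04,"twist":0,"fingers":0},{"tx":0,"ty":0,"tz":0.02,"twist":0,"fingers":0},{"tx":0,"ty":0,"tz":0,"twist":0,"fingers":0}])

```text
clock: 16.75
eef_pos: [517.6, -377.5, 136.3]
tool_rot: [-3.141, -0.0, 1.728]
force: [0.6, 0.5, -2.2]
width: 28.1
gripper_force: 59.3
```

```bash
python3 st.py
```

```text
16.75 [ 517.6 -377.5  136.3] [ 0.57  0.54 -2.22] [-0.182 -0.044  0.003]
```

Next I go down in small steps to z of about 105.

carry_out(moves=[{"tx":0,"ty":0,"tz":0.02,"twist":0,"fingers":0},{"tx":0,"ty":0,"tz":0.02,"twist":0,"fingers":0},{"tx":0,"ty":0,"tz":0.02,"twist":0,"fingers":0},{"tx":0,"ty":0,"tz":0.02,"twist":0,"fingers":0},{"tx":0,"ty":0,"tz":0.02,"twist":0,"fingers":0},{"tx":0,"ty":0,"tz":0,"twist":0,"fingers":0}])

```text
clock: 17.5
eef_pos: [517.7, -377.7, 106.5]
tool_rot: [-3.142, -0.0, 1.728]
force: [-0.6, -0.9, 1.1]
width: 27.9
gripper_force: 59.5
```

```bash
python3 st.py
```

```text
17.5 [ 517.7 -377.7  106.5] [-0.58 -0.86  1.11] [ 0.185  0.095 -0.006]
```

carry_out(moves=[{"tx":0,"ty":0,"tz":0.015,"twist":0,"fingers":0},{"tx":0,"ty":0,"tz":0.015,"twist":0,"fingers":0},{"tx":0,"ty":0,"tz":0.015,"twist":0,"fingers":0},{"tx":0,"ty":0,"tz":0,"twist":0,"fingers":0}])

```text
clock: 18.0
eef_pos: [517.4, -377.3, 92.7]
tool_rot: [-3.141, -0.001, 1.728]
force: [-0.4, -0.3, 0.2]
width: 27.9
gripper_force: 59.5
```

```bash
python3 st.py
```

```text
18.0 [ 517.4 -377.3   92.7] [-0.36 -0.28  0.17] [0.347 0.216 0.171]
```

carry_out(moves=[{"tx":0,"ty":0,"tz":-0.02,"twist":0,"fingers":0},{"tx":0,"ty":0,"tz":-0.04,"twist":0,"fingers":0},{"tx":0,"ty":0,"tz":-0.06,"twist":0,"fingers":0},{"tx":0,"ty":0,"tz":-0.06,"twist":0,"fingers":0},{"tx":0,"ty":0,"tz":-0.06,"twist":0,"fingers":0},{"tx":0,"ty":0,"tz":-0.06,"twist":0,"fingers":0},{"tx":0,"ty":0,"tz":-0.04,"twist":0,"fingers":0},{"tx":0,"ty":0,"tz":-0.03,"twist":0,"fingers":0},{"tx":0,"ty":0,"tz":0,"twist":0,"fingers":0}])

```text
clock: 19.12
eef_pos: [518.0, -377.8, 204.8]
tool_rot: [3.141, 0.001, 1.728]
force: [1.0, 0.1, -2.2]
width: 28.3
gripper_force: 59.3
```

carry_out(moves=[{"tx":0.03,"ty":0,"tz":0,"twist":0,"fingers":0},{"tx":0.07,"ty":0,"tz":0,"twist":0,"fingers":0},{"tx":0.08,"ty":0,"tz":0,"twist":0,"fingers":0},{"tx":0.09,"ty":0,"tz":0,"twist":0,"fingers":0},{"tx":0.1,"ty":0,"tz":0,"twist":0,"fingers":0},{"tx":0.1,"ty":0,"tz":0,"twist":0,"fingers":0},{"tx":0.1,"ty":0,"tz":0,"twist":0,"fingers":0},{"tx":0.1,"ty":0,"tz":0,"twist":0,"fingers":0},{"tx":0.06,"ty":0,"tz":0,"twist":0,"fingers":0},{"tx":0.03,"ty":0,"tz":0,"twist":0,"fingers":0},{"tx":0,"ty":0,"tz":0,"twist":0,"fingers":0},{"tx":0,"ty":0,"tz":0,"twist":0,"fingers":0}])

```text
clock: 20.62
eef_pos: [482.1, -153.6, 204.1]
tool_rot: [-3.142, 0.001, 1.727]
force: [-0.5, -0.9, -2.1]
width: 28.0
gripper_force: 59.3
```

```bash
python3 st.py
cat > tilt.py <<'E'
from h import *
s=ctrl.read_state(); g=s['eef_pos']+[0,0,2.8]; n=np.array([.9887,.1497,0]); yd=np.array([-.1497,.9887,0])
d=cam('scene'); hsv=cv2.cvtColor(d['color'],cv2.COLOR_BGR2HSV)
L=cv2.inRange(hsv,(10,95,90),(26,255,255)); R=[]
for a in list(range(-54,-38,4))+list(range(50,232,6)):
    p=np.array(proj(d,g+yd*a)); q=np.array(proj(d,g+yd*(a+1))); t=(q-p)/np.linalg.norm(q-p); nn=np.array([-t[1],t[0]])
    k=np.arange(-14,14.1,.5); xy=(p+k[:,None]*nn).round().astype(int); v=L[xy[:,1],xy[:,0]]>0
    r=np.flatnonzero(np.diff(np.r_[0,v.astype(int),0]))
    if len(r):
        i=np.argmax(r[1::2]-r[::2]); lo,hi=k[r[2*i]],k[r[2*i+1]-1]
        if not 13<hi-lo<20: continue
        c=p+nn*(lo+hi)/2; o,ra=ray(d,*c); P=o+ra*((g-o)@n)/(ra@n); R.append(((P-g)@yd,P[2]-g[2]))
R=np.array(R); print(R.round(1).tolist()); m=np.polyfit(*R.T,1); print('tilt',np.degrees(np.arctan(m[0])),m[1])
E
python3 tilt.py
```

```text
20.625 [ 482.1 -153.6  204.1] [-0.45 -0.92 -2.12] [-0.27  -0.078  0.019]
[[-49.9, -0.6], [-41.9, -0.6], [56.2, -0.7], [62.2, -0.7], [68.0, 0.0], [98.5, -1.4], [104.5, -1.4], [110.2, -0.7], [116.5, -1.4], [120.7, 3.4], [140.3, -0.7], [152.6, -1.4], [158.6, -1.4], [164.6, -1.4], [170.6, -1.4], [176.6, -1.4], [182.6, -1.4], [216.2, 3.6]]
tilt 0.128674299277474 -0.7758103420323298
```

carry_out(moves=[{"tx":0,"ty":0,"tz":0,"twist":0,"fingers":0},{"tx":0,"ty":0,"tz":0,"twist":0,"fingers":0},{"tx":0,"ty":0,"tz":0,"twist":0,"fingers":0},{"tx":0,"ty":0,"tz":0,"twist":0,"fingers":0}])

```text
clock: 21.18
eef_pos: [482.0, -152.5, 204.2]
tool_rot: [3.142, 0.0, 1.728]
force: [-0.3, -0.1, -2.1]
width: 28.4
gripper_force: 59.3
```

```bash
python3 tilt.py | tail -1; python3 -c "
from h import *
print(job.finish_job())"
```

```text
tilt -0.36126017730297133 -0.02427571638583787
the job is handed in; nothing more can be done
None
```

I drew the rolling pin out slantwise and handed the job in at 21 s, with the pin held still, level to about 0.4° and about 10 cm above the drainer; I tilted it in the grip against the shelf edge and levelled it against the drainer's top wires, with contact forces of about 3–5 N each time, and did not look at the jar lid, mug, apple or lemon again at the end.

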